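# Snap the lid of the boiling-stone tub shut, section by section

### The job

The blue lid has been laid on the tub of boiling stones, but its rim is not yet snapped down all round. Press down around the rim with your fingertips until all four sections have clicked shut; the tub must stay standing where it is and nothing may be picked up. Leave the bottle, the flask and the scoop alone, and move clear when you are done.

Things in the scene. Friction and masses are not known exactly. Their poses are not given: they have to be found in the camera images.
- mat: flat grey bench mat, 420 x 560 x 3 mm, fixed to the bench; the tub and the other things stand on it. Origin: centre of its underside (on the bench top), z up.
- tub: white round plastic tub, 1.2 to 2 kg, loose on the mat; foot 120 mm across. Its blue lid is 160 mm across: a fixed recessed middle (132 mm across, 98 mm above the foot) and round it a raised 10 mm bead, crest at 75 mm radius, 110 mm above the foot when shut, cut into four equal sections by slits towards the tub's own +x, +y, -x and -y. Origin: centre of the foot, z up; any yaw.
- rim1 (a joint): rim section 1 (rad): 0 = sprung up, 0.10 = clicked shut. It flexes about a line 20 mm from the tub's axis: up, its middle stands 5.5 mm higher than shut and its ends by the slits 3 mm higher. Pressed straight down on the bead at its middle it gives way at about 12 N, snaps over half way down and then stays shut; let go sooner it springs up again. Nearer the slits it takes more force.
- rim2 (a joint): the same for rim section 2
- rim3 (a joint): the same for rim section 3
- rim4 (a joint): the same for rim section 4 (this one may already be clicked shut at the start; pressing it again does no harm)
- rim1_top (a point): top of the bead at the middle of rim section 1, the place to press: 45 degrees round from the tub's x axis towards its y axis, at 75 mm radius and 110 mm above the foot when the section is shut; when sprung up about 5.5 mm higher and 1.5 mm nearer the tub's axis. It moves with the section.
- rim2_top (a point): the same for rim section 2, at 135 degrees
- rim3_top (a point): the same for rim section 3, at 225 degrees
- rim4_top (a point): the same for rim section 4, at 315 degrees
- reagent_bottle: bystander: amber glass bottle with a black cap, 64 mm across, 120 mm tall, standing on the mat on one side of the tub. Origin: centre of its foot.
- flask: bystander: clear conical flask with a dark stopper, foot 76 mm across, 115 mm tall, standing on the mat on the other side of the tub. Origin: centre of its foot.
- scoop: bystander: steel spoon-shaped scoop, 150 mm long, lying on the mat beyond the tub. Origin: under its middle, x along its length.

How it is judged (in metres and radians):
At the end, for the whole second after the job is handed in: All four rim sections are clicked shut (each joint above 0.08 of 0.10 rad), and the tub stands still and upright on the mat (tilt under 0.05 rad, foot less than 5 mm off the mat) within 40 mm of where it began (value of joint each of rim1, rim2, rim3, rim4 above 0.08 rad and z of tub in the frame of mat below 0.008 m and angle between tub's own z axis and vertical below 0.05 rad and distance of tub from where it was at the start of the episode below 0.04 m and linear speed of tub below 0.01 m/s); the robot touches nothing.
It fails at once if the tub is lifted (foot more than 12 mm above the mat) or tipped (over 0.15 rad) (z of tub in the frame of mat above 0.015 m or angle between tub's own z axis and vertical above 0.15 rad).
It fails at once if the tub is pushed more than 40 mm from its place (distance of tub from where it was at the start of the episode above 0.04 m).
It fails at once if the bottle, the flask or the scoop is moved by more than 20 mm (or the bottle or flask tipped over 0.3 rad) (distance of any of reagent_bottle, flask, scoop from where it was at the start of the episode above 0.02 m or angle between any of reagent_bottle, flask's own z axis and vertical above 0.3 rad).
It fails at once if the tub is pressed with the arm or the gripper's body instead of the fingers (over 3 N) (contact force between the arm and tub above 3 N).
It also fails if it takes over 40 s, if anything falls off the work surface, if the arm or the gripper's body presses on something with over 40 N, if the wrist force passes 120 N, or if a joint passes its speed limit or range.

### The arm

A 6-joint arm with a two-finger parallel gripper is mounted at the origin on the work surface. World frame = base frame: x ahead of the robot, y to its left, z up, the work surface at z = 0. Lengths are in m, angles in degrees, forces in N, time in s.
With the tool pointing down it reaches from about 0.25 to 0.775 m from the base axis. Payload 8.9 kg.
Tool frame: the origin (TCP) lies between the finger pads; the fingertips stand 8 mm ahead of it and the grasp point (between the pads) lies 11 mm behind it; x points along the fingers, z is the direction in which the jaws open and shut, and the axes are right-handed (so a half turn about x gives the same grasp; the last joint's range is limited). The gripper opens to 85 mm and grips with 20 to 120 N. Pads are 22 mm wide; open, the fingers measure 114 mm over their backs; the gripper's body (76 mm by 85 mm) begins 54 mm behind the grasp point. The pads swing forward as they close: fully open they stand 13 mm farther back than shut.
Start: joints at [57.45, 16.656, -8.789, 64.555, 0, 82.019], TCP at [0.218, 0.477, 0.239] pointing down, gripper open.
Joint ranges: [-144.48, 144.48], [-52.06, 99.96], [-74.48, 78.29], [-112.23, 115.85], [-86.99, 84.42], [-180, 180]. Speed limits (degrees/s): [127.2, 127.2, 159.86, 180, 180, 180].

### API

Orientations are given as a 3x3 rotation matrix whose columns are the frame's x, y, z axes.
In Python, from workcell import arm gives the robot as it stands. Calls block until the motion is done:
- arm.reach(position, orientation): joint-space move of the TCP to a pose.
- arm.move_straight(position, ori=None, vel=0.15, until_force=None): straight line of the TCP; ori=None keeps the orientation; vel is the mean speed in m/s. With until_force (N) it stops when the force on the tool has changed by that much, and returns True; else False.
- arm.set_joints(angles): joint-space move.
- arm.gripper_to(opening, squeeze=None): opening from 0.0 (shut) to 1.0 (fully open); squeeze is the grip in N (None keeps the last); returns when the fingers have stopped.
- arm.pause(seconds).
- arm.solve_ik(position, orientation): joint angles nearest the present ones, or None.
- arm.capture(name): name is "scene" or "side" or "wrist"; returns a dict with "color" (480x640x3 uint8, blue, green, red), "fovy" (degrees; the focal length in pixels is half the picture's height over the tangent of half this angle, whatever the lens; pixels are square), "cx", "cy" (the principal point, pixels), "rvec" (rotation vector, rad) and "tvec" (3), from world to camera coordinates, as OpenCV has them. Camera axes: x right, y down, z forward; pixel columns grow to the right and rows downward; lengths in m; the calibration is good to about 2 mm. The wrist camera is an equidistant fisheye: a pixel r from the principal point sees the ray r / f radians off the axis. A picture is of the moment at which its call begins. There is no depth.
A pose or a line that the arm cannot do raises arm.PlanningError and nothing moves.
- arm.job_done(): hands the job in, once; it reports no verdict.
Readings, each from a call of its own:
- arm.read_time(): time.
- arm.read_joints(): joint angles.
- arm.read_joint_vel(): joint speeds.
- arm.read_tau(): joint torques, N m.
- arm.read_ee_pos(): TCP position.
- arm.read_tool_rot(): TCP orientation.
- arm.read_wrist_force(): force on the tool from outside, world axes, zero at the start.
- arm.read_torque(): the same for the moment, N m.
- arm.read_finger_gap(): opening from 0.0 (shut) to 1.0 (fully open).
Only numpy, scipy, OpenCV 4.12 (cv2) and the standard library are available. Lean on these libraries where they do the work, as an engineer would, in place of code of your own. Each camera call takes 0.05 s, during which the arm holds its last target. There are 200 camera calls.

## Working session

There is one attempt and no reset: what is moved stays moved. The work goes in short steps, each a Python script; the robot and the scene stay as the last script left them, time stands still between calls to the robot, and variables do not carry over. Pictures are saved under pics/ and viewed, about 8 in all and at most 12, crops included, and the job is handed in when it is done.

```bash
mkdir -p pics
cat > h.py <<'E'
import numpy as np, cv2
from workcell import arm
def cam(n):
    d=arm.capture(n); d['R']=cv2.Rodrigues(np.array(d['rvec'],float))[0]; d['t']=np.array(d['tvec'],float).ravel()
    d['f']=240/np.tan(np.radians(d['fovy']/2)); return d
def ray(d,u,v,fish=False):
    x=np.array([(u-d['cx'])/d['f'],(v-d['cy'])/d['f'],1.])
    if fish:
        r=np.hypot(x[0],x[1]); x=np.array([x[0]/r*np.sin(r),x[1]/r*np.sin(r),np.cos(r)]) if r>1e-9 else np.array([0,0,1.])
    return -d['R'].T@d['t'], d['R'].T@x
def onz(d,u,v,z,fish=False):
    c,r=ray(d,u,v,fish); return c+r*(z-c[2])/r[2]
def proj(d,p,fish=False):
    q=d['R']@np.array(p)+d['t']
    if fish:
        r=np.hypot(q[0],q[1]); th=np.arctan2(r,q[2]); return d['cx']+d['f']*th*q[0]/r, d['cy']+d['f']*th*q[1]/r
    return d['cx']+d['f']*q[0]/q[2], d['cy']+d['f']*q[1]/q[2]
E
python3 - <<'E'
from h import *
for n in ["scene","side","wrist"]:
    d=cam(n); cv2.imwrite(f"pics/{n}0.png",d['color']); print(n,d['fovy'],-d['R'].T@d['t'],d['R'][2])
    h=cv2.cvtColor(d['color'],cv2.COLOR_BGR2HSV); m=cv2.inRange(h,(95,90,40),(130,255,255))
    cs=max(cv2.findContours(m,0,2)[0],key=cv2.contourArea); print(cv2.contourArea(cs),cv2.fitEllipse(cs),cv2.boundingRect(cs))
a,b=[cv2.imread(f"pics/{n}0.png") for n in("scene","wrist")]
print(arm.read_time(),arm.read_tool_rot())
E
```

```text
scene 54.90500428706712 [ 1.01631819 -0.27054014  0.76643148] [-0.50971481  0.37231199 -0.7756124 ]
4817.5 ((277.05780029296875, 254.24349975585938), (69.59564971923828, 84.63118743896484), 85.16004943847656) (233, 215, 88, 75)
side 47.22711414957389 [-0.00893373 -0.63915182  0.7074876 ] [ 0.54316222  0.64277187 -0.54020286]
3693.5 ((339.6204528808594, 277.2227478027344), (54.7016716003418, 84.70702362060547), 88.77908325195312) (296, 249, 86, 57)
wrist 65.70646984690485 [0.15882329 0.50463349 0.37337928] [ 0.24014737 -0.10999547 -0.96448444]Traceback (most recent call last):
  File "<stdin>", line 5, in <module>
ValueError: max() iterable argument is empty
```

View pics/scene0.png

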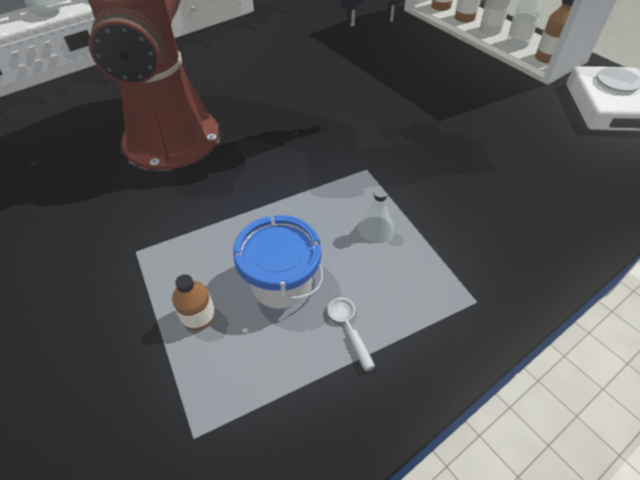

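View pics/side0.png

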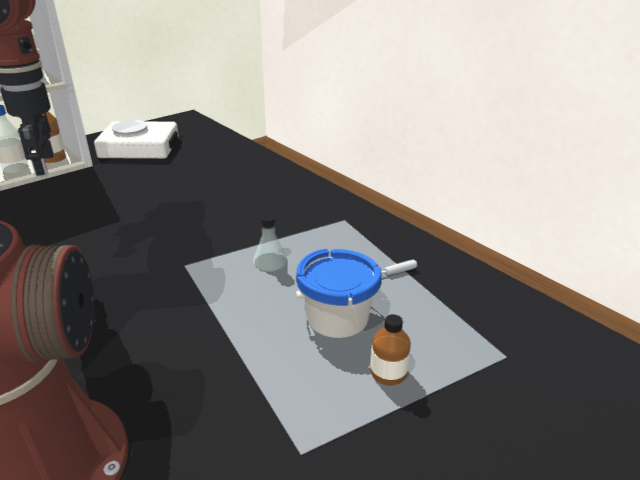

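Run:
```python
from h import *
for n in ["scene","side"]:
    d=cam(n)
    h=cv2.cvtColor(d['color'],cv2.COLOR_BGR2HSV); m=cv2.inRange(h,(95,90,40),(130,255,255))
    cs=max(cv2.findContours(m,0,2)[0],key=cv2.contourArea)
    for z in(.108,.113):
        P=np.array([onz(d,*p[0],z)[:2] for p in cs],np.float32); print(n,z,cv2.minEnclosingCircle(P),cv2.fitEllipse(P))
    x,y,w,g=cv2.boundingRect(cs)
    c=cv2.resize(d['color'][y-20:y+g+20,x-20:x+w+20],None,fx=6,fy=6,interpolation=cv2.INTER_CUBIC)[:600,:800]; cv2.imwrite(f"pics/{n}_c.png",c); print(c.shape,x-20,y-20)
```

```text
scene 0.108 ((0.5566530227661133, -0.026609323918819427), 0.08718030899763107) ((0.5603091716766357, -0.029157605022192), (0.15131016075611115, 0.15945763885974884), 69.55461883544922)
scene 0.113 ((0.5601435899734497, -0.028461715206503868), 0.0865190178155899) ((0.5637720227241516, -0.030990617349743843), (0.15016114711761475, 0.15824675559997559), 69.55462646484375)
(600, 768, 3) 213 195
side 0.108 ((0.548247754573822, -0.027193017303943634), 0.09079714119434357) ((0.5530717372894287, -0.033968064934015274), (0.15503615140914917, 0.17358016967773438), 125.07551574707031)
side 0.113 ((0.5436006188392639, -0.0322970375418663), 0.09004068374633789) ((0.5483843684196472, -0.039015576243400574), (0.15374308824539185, 0.1721324324607849), 125.07549285888672)
(582, 756, 3) 276 229
```

Run:
```python
from h import *
R0=arm.read_tool_rot(); p=np.array(arm.read_ee_pos()); d=arm.capture("wrist")
c=-cv2.Rodrigues(np.array(d['rvec'],float))[0].T@np.array(d['tvec'],float).ravel()
off=np.array(R0).T@(c-p); print(np.round(R0,2),off)
R=np.array([[0,-1,0],[0,0,1],[-1,0,0]],float)
R2=R@np.diag([1,-1,-1])
T=np.array([.558,-.03])
for Q in (R,R2):
    o=Q@off
    print(o, arm.solve_ik([*(T-o[:2]*.9),.27],Q))
Q=R if arm.solve_ik([*(T-(R@off)[:2]*.9),.27],R) is not None and (R@off)[0]<0 else R2
pos=[*(T-(Q@off)[:2]*.9),.27]
arm.gripper_to(0)
arm.reach(pos,Q)
d=cam("wrist"); cv2.imwrite("pics/w1.png",d['color']); print(arm.read_time(),arm.read_ee_pos(),proj(d,[*T,.11],True))
```

```text
[[-0.   -0.91  0.42]
 [-0.    0.42  0.91]
 [-1.    0.   -0.  ]] [-0.13457815  0.06533224  0.00021573]
[-0.06533224  0.00021573  0.13457815] [-9.58210905 26.35087955 10.26602779 73.91514824  0.         -9.58210905]
[ 0.06533224 -0.00021573  0.13457815] [-11.7989966   13.03536001  -8.99792636  67.96671363   0.
 168.2010034 ]
3.4167 [ 0.61673956 -0.02923711  0.2700364 ] (np.float64(319.6917782654021), np.float64(144.92979376256764))
```

View pics/w1.png

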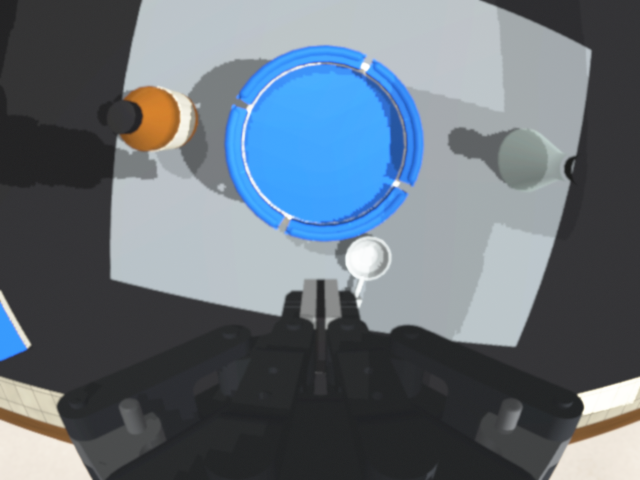

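View pics/scene_c.png

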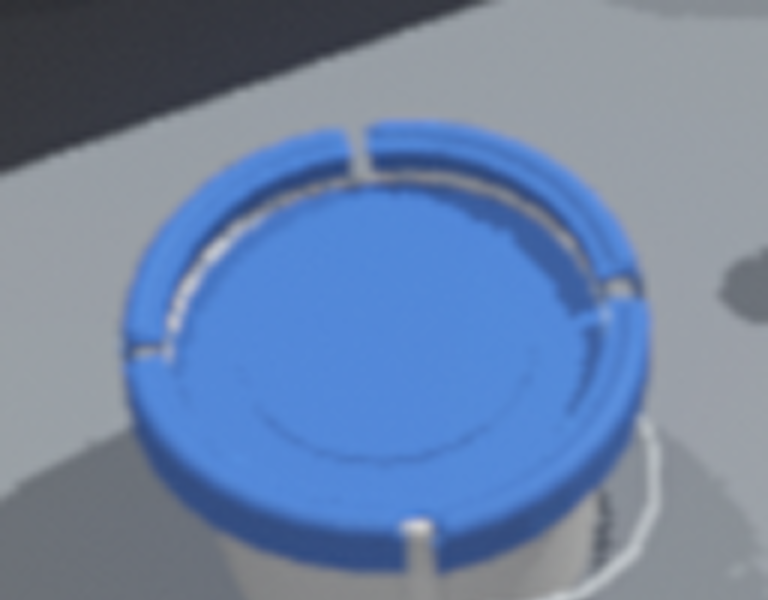

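```bash
cat > press.py <<'E'
from h import *
def press(C,a,r=.0745,F=30,low=.110):
    x,y=C[0]+r*np.cos(a),C[1]+r*np.sin(a)
    arm.reach([x,y,.150],arm.read_tool_rot())
    arm.move_straight([x,y,.132],vel=.08)
    hit=arm.move_straight([x,y,low+.008],vel=.025,until_force=F)
    print(round(np.degrees(a)),hit,np.round(arm.read_ee_pos()-np.array([x,y,.008]),4),np.round(arm.read_wrist_force(),1))
    arm.move_straight([x,y,.150],vel=.1)
E
python3 - <<'E'
from press import *
d=cam("wrist")
S=np.array([onz(d,*p,.113,True)[:2] for p in [(367,66),(241,104),(286,224),(402,184)]])
h=cv2.cvtColor(d['color'],cv2.COLOR_BGR2HSV); m=cv2.inRange(h,(95,90,40),(130,255,255)); 
cs=[c for c in cv2.findContours(m,0,2)[0] if abs(c[:,0,1].mean()-145)<80 and cv2.contourArea(c)>200]
P=np.array([onz(d,*p[0],.112,True)[:2] for c in cs for p in c],np.float32)
cir=cv2.minEnclosingCircle(P)
C=S.mean(0); v=S-C; ang=np.arctan2(v[:,1],v[:,0]); print(C,cir,np.hypot(*v.T),np.degrees(ang))
a0=np.angle(np.mean(np.exp(4j*ang)))/4
C=np.array(cir[0]); print(np.degrees(a0))
if abs(cir[1]-.08)<.004 and np.hypot(*(C-S.mean(0)))<.006:
    np.save('C.npy',[*C,a0])
    press(C,a0+np.pi/4)
    print(arm.read_time())
    d=cam("wrist"); cv2.imwrite("pics/w2.png",d['color'])
E
```

```text
[ 0.55704512 -0.02654352] ((0.557026743888855, -0.026728251948952675), 0.07997135818004608) [0.07072447 0.07285904 0.07117014 0.06979084] [ 152.12154448 -116.64038658  -25.39930487   63.72534244]
-26.548034839947263
18 False [6.000e-04 1.000e-04 1.117e-01] [-3.9 -0.  15.9]
5.575
```

Run:
```python
from press import *
*C,a0=np.load('C.npy')
for k in (1,3,5,7): press(C,a0+k*np.pi/4,low=.106)
o=arm.read_ee_pos()
arm.reach([.617,-.029,.27],arm.read_tool_rot())
d=cam("wrist"); s=cam("scene"); e=cam("side"); print(arm.read_time(),arm.read_wrist_force())
cv2.imwrite("pics/m3.png",np.hstack([cv2.resize(s['color'][200:310,220:335],(400,383),interpolation=2),cv2.resize(e['color'][235:345,285:400],(400,383),interpolation=2)]))
h=cv2.cvtColor(d['color'],cv2.COLOR_BGR2HSV); m=cv2.inRange(h,(95,90,40),(130,255,255)); 
cs=[c for c in cv2.findContours(m,0,2)[0] if abs(c[:,0,1].mean()-145)<80 and cv2.contourArea(c)>200]
P=np.array([onz(d,*p[0],.112,True)[:2] for c in cs for p in c],np.float32)
print(cv2.minEnclosingCircle(P))
```

```text
18 True [0.0019 0.0002 0.1116] [-5.5 -0.3 13.9]
108 True [0.0005 0.0006 0.1118] [-3.8 -0.2 16.4]
198 True [-1.000e-04 -3.000e-04  1.117e-01] [-4.7  1.1 17.9]
288 True [ 0.0013 -0.0011  0.1118] [-4.9  1.6 16.3]
13.825 [-0.19941853  0.19656172 -1.06877145]
((0.5571271777153015, -0.02689710259437561), 0.07966648042201996)
```

View pics/m3.png

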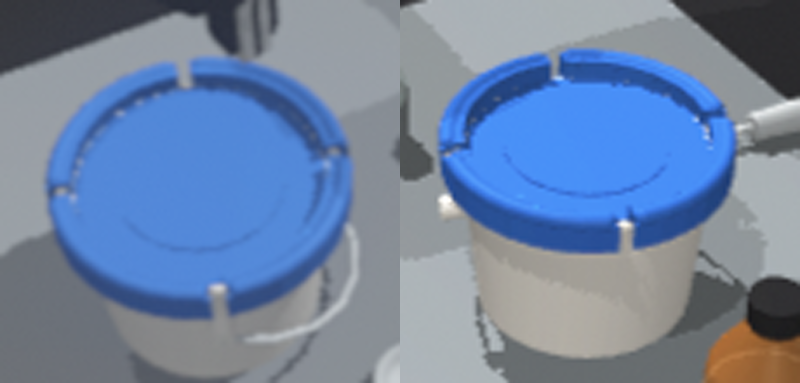

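Run:
```python
from h import *
p=arm.read_ee_pos(); arm.move_straight([p[0],p[1],.30],vel=.1); arm.pause(.3)
print(arm.read_time(),np.round(arm.read_wrist_force(),1)); arm.job_done()
```

```text
14.575 [ 0.1 -0.8  0.5]
the job is handed in; nothing more can be done
```

I pressed all four rim sections with the closed fingertips, moved clear, and handed the job in at 14.6 s; it gives no verdict, so the result is my reading of the checks below.

- **Rim sections:** The last press on each section ended on a firm stop, triggered by the 30 N force limit. The fingertips were then at 111.6 to 111.8 mm on all four. A shut bead should be at 113 mm, so they read about 1.3 mm low. I take that as calibration error because it is the same on all four, and a sprung section would stand about 5.5 mm higher.
- **Pictures after pressing:** The scene and side views show an even, closed rim. The pale gap visible before along the inner edge is gone apart from a few specks.
- **First press:** The first section stopped at the commanded depth without reaching the force limit. I pressed it again deeper, and it then stopped firmly like the others.
- **Tub:** Its centre moved about 0.2 mm between the wrist-camera measurements before and after, and it stands upright in both views.
- **Bystanders:** Nothing was picked up and I never moved at the bottle, flask or scoop. I did not re-measure their positions afterwards.
- **Robot:** The gripper finished at 0.30 m height, clear of everything, with the wrist force near zero.

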